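Grease the spindle bearing with a push gun

ROBOT

A 6-joint arm with a two-finger parallel gripper is mounted at the origin on the work surface. World frame = base frame: x ahead of the robot, y to its left, z up, the work surface at z = 0. Lengths are in m, angles in rad, forces in N, time in s.
With the tool pointing down it reaches from about 0.325 to 0.9 m from the base axis. Payload 6.1 kg.
Tool frame: the origin (TCP) lies midway between the tips of the shut fingers; the grasp point (between the pads) lies behind it (robot.pinch_z is the z of the grasp point in the tool frame, in m); z points along the fingers, y is the line along which they close (so a half turn about z gives the same grasp; the last joint's range is limited). The gripper opens to 85 mm and grips with 20 to 120 N. Pads are 22 mm wide; open, the fingers measure 114 mm over their backs; the gripper's body (76 mm by 85 mm) begins 54 mm behind the grasp point. The pads swing forward as they close: fully open they stand 13 mm farther back than shut.
Start: joints at [-1.273, 0.22, 1.526, -0, 1.395, -0.126], TCP at [0.257, -0.57, 0.231] pointing down, gripper open.
Joint ranges: [-2.98, 2.98], [-0.91, 2.08], [0.09, 2.57], [-1.24, 4.39], [0.2, 2.65], [-2.68, 2.68]. Speed limits (rad/s): [2.57, 2.57, 3.01, 3.14, 3.14, 3.14].

INTERFACE

Orientations are given as a 3x3 rotation matrix whose columns are the frame's x, y, z axes.
In Python, from station import robot, eyes gives the robot as it stands.
- The arm moves only by the shell command python3 -m pendant 'ROWS' [OPENING] [FORCE]. ROWS is JSON, one flat list of numbers, 6 for each row, row after row: the shift along the world's x, y, z in cm, then the turn, a rotation vector about the world's x, y, z in rad. A call has exactly 10 rows; each row is the pose to reach, as a shift and turn from the pose commanded when the call began; what a row does not reach only later rows make up. A row lasts 1/10 s, in which the tool goes at most 50 mm and 8.59 degrees, less where a joint would pass 70% of its speed; a pose out of reach is approached as far as the arm can. A call with a gripper value outside its range is refused whole. OPENING is the closure, from -1 (fully open) to 1 (shut), set as the call begins (- or left out, the last holds). The fingers move at their own pace and stop on an object; FORCE is the grip in N (left out, the last holds). Time passes only in rows, so rows that repeat a pose let the fingers close, or fill a call up. It gives the time, the measured TCP pose, the force, the opening and the grip force at its end, in the units of the state.
- robot.get_obs(): the state, without advancing time (a new reading comes with each control period).
- eyes.camera(name): name is "side" or "top" or "wrist"; returns (picture, depth): 420x560x3 uint8, blue, green, red; 420x560 float32, m along the optical axis (not along the pixel's ray), 0 where there is no reading.
- eyes.get_calibration(name): a dict with "camera_matrix" (3x3 intrinsics, pixels), "origin" and "attitude" of the camera in the world; the wrist camera has in their place "hand_eye" (4x4, takes a point from camera to tool coordinates, whose origin is the TCP and whose axes are the flange's). Camera axes: x right, y down, z forward; pixel columns grow to the right and rows downward; lengths in m; the calibration is good to about 2 mm. A picture is of the moment at which its call begins: read the wrist's pose just before it. get_calibration takes no time and is no camera call.
- robot.job_done(): hands the job in; it is judged then, once.
Trained networks look in the newest picture that a camera, given by its name, has taken for a name from the list of things; names that differ only in an ending like _2 or _b are one class to them, and where a whole thing is asked for, a point or a joint stands for the part that bears it (a point fixed in the world has none). Each returns a list of dicts, best first, with "score" (0 to 1); they miss things now and then, are a little off and sometimes report something else, mostly with a low value. They report only what shows in the picture. A call takes as long as a camera call.
- eyes.look_for(camera, thing): "point" ([column, row] in pixels, amid what is visible of it).
- eyes.tip_of(camera, thing): "point" ([column, row] in pixels: a listed point, or the origin of a listed thing).
The state is a dict: "t": time; "q": joint angles; "joint_velocities": joint speeds; "effort": joint torques, N m; "tool_pos": TCP position; "tcp_rot": TCP orientation; "ft_force": force on the tool from outside, world axes, zero at the start; "moment": the same for the moment, N m; "opening": finger opening in m; "grip_force": force on a finger pad.
Only numpy, scipy, OpenCV 4.12 (cv2) and the standard library are available. Lean on these libraries where they do the work, as an engineer would, in place of code of your own. Each camera call takes 0.05 s, during which the arm holds its last target. There are 200 camera calls.

TASK

Grease the woodworking spindle's bearing: first turn the black selector knob on the lubrication station until its pointer lines up with the long raised index rib beside the bearing. Then take the push-type grease gun from its stand, press its nose squarely onto the tilted ball-headed grease nipple until it snaps on, and push on against its spring until the nose is almost fully pressed into the gun. Finish while still holding the gun pressed there, squarely, and leave everything else on the bench where it is.

Things in the scene. Friction and masses are not known exactly. Their poses are not given: they have to be found in the camera images.
- station: Fixed station on a dark base plate 150 x 280 x 12 mm. Origin on the bench below it; x away from robot at yaw 0, y left, z up. On the +y half (y 10 to 110 mm) a grey bearing housing with a lying 72 mm barrel, top 94 mm above the bench, carrying the nipple; on the -y half a square aluminium selector block, 94 x 94 mm, centre x 0, y -85 mm, top 46 mm above the bench.
- selector_grip (a point): On the knob's vertical axis at the height to grip it, 77 mm above the bench. Black knob: skirt 54 mm diameter, top 55 mm above the bench; on it an upright bar 44 mm long, 12 mm wide, top 84 mm above the bench. The bar lies along this point's x; its pointer end (white line) is at -x.
- selector (a joint): Knob angle in rad, 0 to 2.6, growing clockwise seen from above. At 0 the pointer looks to the station's -x; at 1.571 to the station's +y, exactly at the index rib. Starts between 0.1 and 0.85. Stays where it is left (friction about 0.05 N m).
- nipple: fixed steel grease nipple on the bearing: a ball of 14 mm diameter on an 8 mm neck, over a 22 mm round boss whose face is 12 mm below the ball's centre. Origin: ball centre, about 106 mm above the bench. z: the nipple's axis, pointing out of it, leaning 30 degrees from vertical towards the station's -x; the gun must come along it.
- stand: fixed stand of the gun: round steel foot 100 mm diameter, 10 mm thick, with an upright grey tube 52 mm outside, 40 mm inside diameter, rim 98 mm above the bench. Origin: centre of the foot's underside, z up.
- gun: Loose push-type grease gun, 0.28 to 0.46 kg, 142 mm long, nose down in the stand, collar on its rim. Origin: mouth of the extended nose; z along the gun to its back end (up at first). Along z: nose 0-24 mm (dia. 26), barrel 36-84 (dia. 36), collar 84-92 (dia. 50), square rubber grip 92-142, 30 x 30 mm, faces square to its x and y. Lift 100 mm to clear the tube.
- nose_seat (a point): point on the axis of the gun's spring-loaded nose, 9 mm inside its mouth, z along the gun: when the nose is snapped on, this point is at the nipple's ball centre. The nose is a cup of 17 mm bore and 16 mm depth with three sprung jaws; it takes about 4 to 7 N to snap over the ball, after which the jaws pull it home and hold it.
- nose (a joint): How far the nose is pressed into the gun, m: 0 extended, 0.012 fully in. Spring: about 12 N to start moving, 18 N when fully in (500 N/m).
- offcut: bystander: loose wood offcut 45 x 120 x 22 mm, origin under its centre
- wrench: bystander: loose steel wrench lying on the bench beyond the station
- glue: bystander: loose white glue bottle, 60 mm diameter, 170 mm tall, origin under its centre
- jar: bystander: loose glass jar, 72 mm diameter, 85 mm tall, origin under its centre
- driver: bystander: loose screwdriver lying at the right near side
- hammer: bystander: loose hammer lying at the left near side
- bearing: bystander: loose steel bearing ring, 52 mm diameter, 15 mm tall, origin under its centre
- index (a point): Middle of the index rib: a raised dark radial bar 14 x 5 mm on top of the selector block, between knob and bearing, 38 mm from the knob's axis in the station's +y direction. Three small round dots at other angles do not count.

How it is judged:
On the way, in this order (a step that is already met when the one before it is completed fails the run):
1. the selector's pointer is set to the long index rib (value of joint selector between 1.451 and 1.691 rad), for 0.3 s.
2. the nose is snapped squarely onto the nipple (distance between nose_seat and nipple below 0.003 m and angle between the z axis of nose_seat and the z axis of nipple, either way round below 0.17 rad), for 0.1 s.
At the end, for the whole second after the job is handed in: The selector is within 0.12 rad of the index (1.571 rad); the nose is snapped on the nipple (seat point within 3 mm of the ball centre, axes within 0.17 rad), the nose is pressed more than 7 mm into the gun, and the fingers hold the gun still with more than 3 N (all of step 1 and all of step 2 and value of joint nose above 0.007 m and contact force between the fingers and gun above 3 N and linear speed of gun below 0.02 m/s); the arm keeps its last pose, push and grip.
It fails at once if a bystander is moved more than 30 mm (distance of any of offcut, wrench, glue, jar, driver, hammer, bearing from where it was at the start of the episode above 0.03 m).
It also fails if it takes over 48 s, if anything falls off the work surface, if the arm or the gripper's body presses on something with over 40 N, if the wrist force passes 120 N, or if a joint passes its speed limit or range.

## Working session

There is one attempt and no reset: what is moved stays moved. The work goes in short steps, Python scripts to look and compute and a shell command to move; the robot and the scene stay as the last step left them, time stands still between calls to the robot, and variables do not carry over. Pictures are saved under pics/ and viewed, at most 10 in all, crops included, and the job is handed in when it is done.

```bash
ls; mkdir -p pics
cat > h.py <<'E'
import numpy as np, cv2
from station import robot, eyes
def cal(c):
    k=eyes.get_calibration(c); K=np.array(k["camera_matrix"])
    if c=="wrist":
        o=robot.get_obs(); T=np.eye(4); T[:3,:3]=o["tcp_rot"]; T[:3,3]=o["tool_pos"]; T=T@np.array(k["hand_eye"])
        return K,T[:3,:3],T[:3,3]
    return K,np.array(k["attitude"]),np.array(k["origin"])
def ray(cl,p):
    K,R,o=cl; return R@np.linalg.inv(K)@np.array([p[0],p[1],1.])
def at_z(cl,p,z):
    d=ray(cl,p); return cl[2]+d*(z-cl[2][2])/d[2]
def dep(cl,p,D):
    u,v=int(round(p[0])),int(round(p[1])); w=D[max(v-1,0):v+2,max(u-1,0):u+2]; return cl[2]+ray(cl,p)*np.median(w)
def cloud(cl,D):
    v,u=np.mgrid[:D.shape[0],:D.shape[1]]; K,R,o=cl
    P=np.stack([u,v,np.ones_like(u)],-1).astype(float)@np.linalg.inv(K).T@R.T*D[...,None]+o
    P[D<=0]=np.nan; return P
E
python3 - <<'E'
from h import *
np.set_printoptions(precision=4,suppress=True)
print(robot.pinch_z, robot.get_obs())
for c in("top","side"):
    cl=cal(c); I,D=eyes.camera(c); cv2.imwrite(f"pics/{c}0.png",I); np.save(f"{c}0.npy",D)
    print(c,cl[2],cl[1].tolist())
    for n in("station","selector_grip","nipple","stand","gun","nose_seat","index","offcut","wrench","glue","jar","driver","hammer","bearing"):
        for f in("tip_of","look_for"):
            if f=="look_for" and n not in("selector_grip","gun","nipple","glue","jar","station"): continue
            for r in getattr(eyes,f)(c,n)[:1]:
                print(n,f,round(r["score"],2),np.round(r["point"],1),dep(cl,r["point"],D))
print(robot.get_obs()["t"])
E
```

```text
pics
-0.0187 {'t': 0.0, 'q': array([-1.2731,  0.2212,  1.5276,  0.    ,  1.3947, -0.1261]), 'joint_velocities': array([-0.0021, -0.001 , -0.0003, -0.0005, -0.0016, -0.0005]), 'effort': array([ -0.0023, -49.6896, -38.9405,  -0.0003,   0.0109,   0.    ]), 'tool_pos': array([ 0.2568, -0.5691,  0.2302]), 'tcp_rot': array([[ 0.9115,  0.4112, -0.0006],
       [ 0.4112, -0.9115,  0.0019],
       [ 0.0003, -0.002 , -1.    ]]), 'ft_force': array([-0.4924,  0.6038, -0.0203]), 'moment': array([ 0.0281, -0.0004, -0.0103]), 'grip_force': 0.0, 'opening': 0.0854064165224893}
top [ 0.4504 -0.0007  1.3234] [[-0.0019084295968091103, -0.9943985010979199, 0.10567865872863971], [-0.9999810075046718, 0.0012784048168592618, -0.006029121914990704], [0.005860249688845456, -0.10568815778191286, -0.9943820547346225]]
station tip_of 0.57 [345.2 200.2] [ 0.6197 -0.1924  0.0158]
station look_for 0.77 [349.6 198.5] [ 0.6244 -0.2043  0.0136]
selector_grip tip_of 0.92 [384.8 191.3] [ 0.6331 -0.2811  0.0834]
selector_grip look_for 0.73 [379.8 194.2] [ 0.628  -0.2719  0.068 ]
nipple tip_of 0.64 [324.5 205.6] [ 0.5978 
[... 1335 characters left out ...]
1 -0.1267  0.0855]
stand tip_of 0.86 [245.7 259. ] [0.6094 0.1767 0.0215]
gun look_for 0.92 [242.  228.4] [0.6212 0.1718 0.1273]
index tip_of 0.88 [293.3 179.8] [ 0.6028 -0.1769  0.0766]
offcut tip_of 0.57 [326.2 254.4] [0.4056 0.0607 0.0176]
wrench tip_of 0.72 [232.7 197.3] [ 0.7884 -0.099   0.0014]
glue tip_of 0.79 [189.  330.4] [0.6175 0.4782 0.0415]
glue look_for 0.82 [187.9 312.8] [0.6162 0.4759 0.1028]
jar tip_of 0.79 [316.2 159.7] [ 0.5983 -0.4036  0.0256]
jar look_for 0.71 [317.9 148.8] [ 0.5971 -0.4103  0.0686]
driver tip_of 0.65 [370.6 182.2] [ 0.3853 -0.3851 -0.0022]
hammer tip_of 0.85 [285.6 353. ] [0.3874 0.4234 0.0091]
bearing tip_of 0.7 [285.5 349.9] [0.3883 0.4226 0.0196]
2.1
```

Run:
```python
from h import *
np.set_printoptions(precision=4,suppress=True)
I=cv2.imread("pics/top0.png"); cv2.imwrite("pics/crop0.png",cv2.resize(I[130:270,180:420],None,fx=3.3,fy=3.3,interpolation=2))
D=np.load("top0.npy"); P=cloud(cal("top"),D)
def rect(n,zlo,zhi,x,y):
    m=(P[...,2]>zlo)&(P[...,2]<zhi)&(P[...,0]>x[0])&(P[...,0]<x[1])&(P[...,1]>y[0])&(P[...,1]<y[1])
    q=P[m]; r=cv2.minAreaRect(q[:,:2].astype(np.float32)*1000); print(n,len(q),np.median(q,0),q.min(0),q.max(0),r)
rect("block",.038,.052,(.53,.73),(-.36,-.18))
rect("plate",.007,.1,(.5,.75),(-.37,-.02))
rect("bar",.072,.095,(.57,.69),(-.34,-.22))
rect("barrel",.08,.1,(.5,.75),(-.19,-.0))
rect("ball",.1,.13,(.5,.75),(-.19,-.0))
rect("gun top",.13,.2,(.5,.75),(.05,.25))
rect("collar",.1,.115,(.5,.75),(.05,.25))
rect("foot",.005,.02,(.5,.75),(.05,.25))
```

```text
block 1048 [ 0.6268 -0.2708  0.0462] [ 0.5759 -0.3287  0.038 ] [ 0.69   -0.18    0.0519] ((635.6654052734375, -251.10206604003906), (109.40849304199219, 150.30398559570312), 4.118188381195068)
plate 6028 [ 0.6159 -0.2028  0.0392] [ 0.5031 -0.3698  0.007 ] [ 0.7496 -0.0306  0.0999] ((626.44677734375, -200.04254150390625), (339.09136962890625, 246.2279052734375), 89.89871215820312)
bar 99 [ 0.6286 -0.2766  0.0843] [ 0.6094 -0.2843  0.0725] [ 0.6518 -0.2711  0.0899] ((630.5919799804688, -277.6961669921875), (13.27766227722168, 42.374446868896484), 89.99993133544922)
barrel 808 [ 0.6245 -0.1289  0.0908] [ 0.5916 -0.1796  0.08  ] [ 0.6595 -0.0758  0.0999] ((623.8421020507812, -127.15098571777344), (60.711341857910156, 101.75769805908203), 6.913345813751221)
ball 40 [ 0.6005 -0.1344  0.1091] [ 0.5907 -0.1421  0.1003] [ 0.6315 -0.0893  0.1149] ((617.5655517578125, -121.60176849365234), (56.751976013183594, 30.992265701293945), 58.72064208984375)
gun top 193 [0.6234 0.1532 0.1552] [0.6098 0.1387 0.1309] [0.6412 0.1693 0.1627] ((625.4337768554688, 154.27711486816406), (30.86069107055664, 30.844030380249023), 1.4520689249038696)
collar 121 [0.6117 0.1444 0.1062] [0.6013 0.1299 0.1004] [0.6488 0.1781 0.1149] ((623.986083984375, 153.85671997070312), (45.69338607788086, 48.87374496459961), 51.93486785888672)
foot 931 [0.6132 0.1429 0.0091] [0.5013 0.0507 0.005 ] [0.7499 0.25   0.0186] ((625.4491577148438, 150.40618896484375), (248.73487854003906, 199.1495361328125), 0.10527417808771133)
```

View pics/crop0.png

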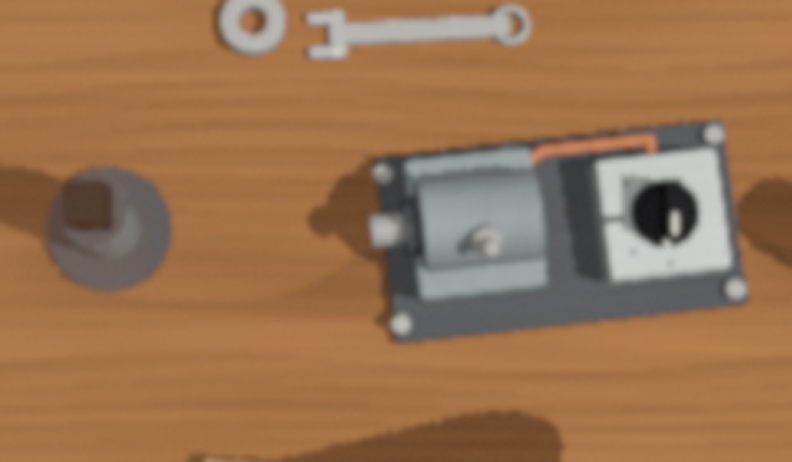

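```bash
python3 -m pendant '[3.7,2.9,0,0,0,-0.06, 7.4,5.8,0,0,0,-0.12, 11.1,8.7,0,0,0,-0.18, 14.8,11.6,0,0,0,-0.24, 18.5,14.5,0,0,0,-0.3, 22.2,17.4,0,0,0,-0.35, 26,20.3,0,0,0,-0.4, 29.8,23.2,0,0,0,-0.42, 33.6,26.2,0,0,0,-0.42, 37.3,29.2,0,0,0,-0.42]' -1
python3 - <<'E'
from h import *
np.set_printoptions(precision=4,suppress=True)
cl=cal("wrist"); I,D=eyes.camera("wrist"); cv2.imwrite("pics/w1.png",I); np.save("w1.npy",D)
np.savez("w1c.npz",K=cl[0],R=cl[1],o=cl[2])
o=robot.get_obs(); print(o["t"],o["tool_pos"],o["tcp_rot"],o["q"],np.abs(o["joint_velocities"]).max()); print(cl[2])
for n in("selector_grip","nipple","index"):
    for f in ("tip_of","look_for"):
        for r in getattr(eyes,f)("wrist",n)[:1]: print(n,f,r["score"],r["point"],dep(cl,r["point"],D))
E
```

```text
t: 3.1
tool_pos: [0.6315, -0.2763, 0.2314]
tcp_rot: [[1.0, 0.004, 0.0], [0.004, -1.0, -0.0], [0.0, 0.0, -1.0]]
ft_force: [0.6, -0.9, 0.1]
opening: 0.0855
grip_force: 0.0
3.15 [ 0.6363 -0.2702  0.2311] [[ 1.      0.0086  0.0037]
 [ 0.0086 -1.      0.0033]
 [ 0.0037 -0.0033 -1.    ]] [-0.5178  0.3762  1.3358  0.0048  1.4281  1.0437] 0.1222966657631007
[ 0.7138 -0.2758  0.374 ]
selector_grip tip_of 0.6 [284.1, 197.9] [ 0.6275 -0.2784  0.0832]
selector_grip look_for 0.56 [283.4, 187.3] [ 0.6372 -0.2777  0.0841]
nipple tip_of 0.89 [114.7, 239.0] [ 0.6003 -0.1398  0.1116]
nipple look_for 0.85 [115.4, 228.3] [ 0.6049 -0.1357  0.0996]
index tip_of 0.73 [247.0, 186.9] [ 0.6281 -0.2429  0.0487]
index look_for 0.75 [208.9, 178.0] [ 0.6281 -0.199   0.012 ]
```

View pics/w1.png

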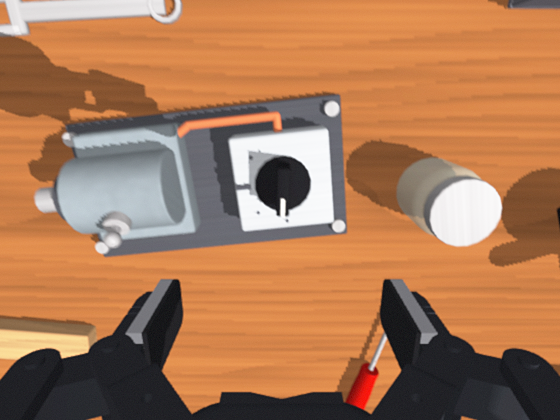

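Run:
```python
from h import *
np.set_printoptions(precision=4,suppress=True)
I=cv2.imread("pics/w1.png"); D=np.load("w1.npy"); z=np.load("w1c.npz"); cl=(z["K"],z["R"],z["o"]); P=cloud(cl,D)
vis=cv2.resize(I[110:270,40:340],None,fx=2.6,fy=2.6,interpolation=2); cv2.imwrite("pics/w1c.png",vis)
def sel(zlo,zhi,x,y):
    return (P[...,2]>zlo)&(P[...,2]<zhi)&(P[...,0]>x[0])&(P[...,0]<x[1])&(P[...,1]>y[0])&(P[...,1]<y[1])
def rect(n,m):
    q=P[m]; print(n,len(q),np.median(q,0),cv2.minAreaRect(q[:,:2].astype(np.float32)*1000))
B=I.min(2)
rect("block",sel(.043,.05,(.55,.7),(-.36,-.2))&(B>120))
rect("bar",sel(.08,.09,(.57,.69),(-.34,-.22)))
rect("skirt",sel(.05,.06,(.57,.69),(-.34,-.22)))
m=sel(.08,.09,(.57,.69),(-.34,-.22))&(B>140); rect("white",m)
m=sel(.09,.097,(.5,.75),(-.22,-.05)); q=P[m]; rect("barrel top",m)
c=q[:,:2]-q[:,:2].mean(0); print(np.linalg.svd(c,full_matrices=False)[2])
m=sel(.101,.13,(.55,.65),(-.17,-.1)); q=P[m]; print(len(q),q.min(0),q.max(0))
from scipy.optimize import least_squares
r=least_squares(lambda p:np.linalg.norm(q-p,axis=1)-.007,[.6,-.135,.106],loss="soft_l1",f_scale=.001); print("ball",r.x,np.abs(r.fun).mean())
```

```text
block 6281 [ 0.6414 -0.2802  0.046 ] ((631.2039794921875, -278.2119445800781), (93.40898132324219, 93.64871215820312), 6.315351963043213)
bar 666 [ 0.6323 -0.2783  0.0839] ((631.2189331054688, -278.3993835449219), (11.847779273986816, 43.406646728515625), 88.40084838867188)
skirt 1790 [ 0.6331 -0.2751  0.055 ] ((631.0621337890625, -278.2825927734375), (53.143795013427734, 53.382415771484375), 53.46480178833008)
white 138 [ 0.6171 -0.2775  0.0841] ((618.8179931640625, -278.3796081542969), (18.27633285522461, 10.641813278198242), 0.2678643763065338)
barrel top 3949 [ 0.6263 -0.1363  0.093 ] ((618.9776000976562, -134.4512176513672), (49.52775573730469, 90.33234405517578), 7.540574550628662)
[[-0.1039  0.9946]
 [ 0.9946  0.1039]]
281 [ 0.5909 -0.1432  0.101 ] [ 0.613  -0.1308  0.1146]
ball [ 0.5975 -0.1362  0.1065] 0.0009959377069626222
```

View pics/w1c.png

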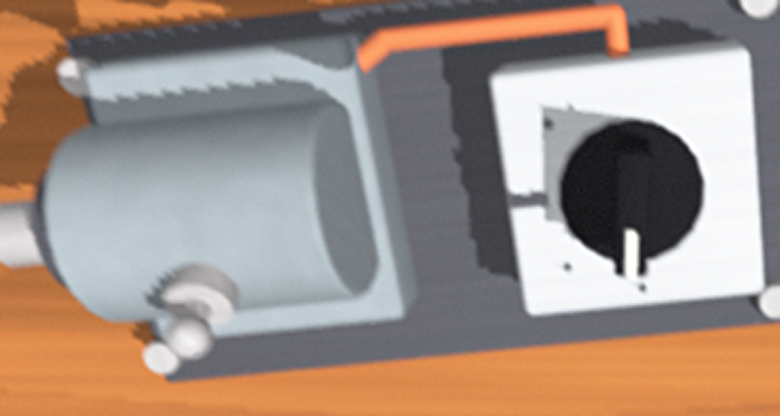

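```bash
python3 -m pendant '[0.1,0,-3,0,0,-0.03, 0.1,0,-6.5,0,0,-0.03, 0.1,0,-10,0,0,-0.03, 0.1,0,-13,0,0,-0.03, 0.1,0,-15,0,0,-0.03, 0.1,0,-16.3,0,0,-0.03, 0.1,0,-17,0,0,-0.03, 0.1,0,-17,0,0,-0.03, 0.1,0,-17,0,0,-0.03, 0.1,0,-17,0,0,-0.03]' -1
```

```text
t: 4.45
tool_pos: [0.632, -0.2784, 0.0631]
tcp_rot: [[1.0, -0.026, 0.002], [-0.026, -1.0, -0.001], [0.003, 0.001, -1.0]]
ft_force: [-0.1, 0.2, -0.3]
opening: 0.0853
grip_force: 0.0
```

```bash
python3 -m pendant '[0,0,-0.3,0,0,0, 0,0,-0.3,0,0,0, 0,0,-0.3,0,0,0, 0,0,-0.3,0,0,0, 0,0,-0.3,0,0,0, 0,0,-0.3,0,0,0, 0,0,-0.3,0,0,0, 0,0,-0.3,0,0,-0.1, 0,0,-0.3,0,0,-0.2, 0,0,-0.3,0,0,-0.3]' 1 40
```

```text
t: 5.45
tool_pos: [0.631, -0.2782, 0.0585]
tcp_rot: [[0.946, -0.325, 0.0], [-0.325, -0.946, -0.001], [0.001, 0.001, -1.0]]
ft_force: [-0.8, -2.9, 0.4]
opening: 0.0111
grip_force: 41.8
```

```bash
python3 -m pendant '[0,0,0,0,0,-0.14, 0,0,0,0,0,-0.28, 0,0,0,0,0,-0.42, 0,0,0,0,0,-0.56, 0,0,0,0,0,-0.7, 0,0,0,0,0,-0.84, 0,0,0,0,0,-0.98, 0,0,0,0,0,-1.08, 0,0,0,0,0,-1.135, 0,0,0,0,0,-1.135]'
```

```text
t: 6.45
tool_pos: [0.6315, -0.278, 0.0586]
tcp_rot: [[0.109, -0.994, 0.001], [-0.994, -0.109, -0.001], [0.001, -0.001, -1.0]]
ft_force: [1.3, -2.5, -0.8]
opening: 0.0112
grip_force: 41.7
```

```bash
python3 -m pendant '[0,0,0,0,0,0, 0,0,0,0,0,0, 0,0,0,0,0,0, 0,0,0,0,0,0, 0,0,0,0,0,0, 0,0,0,0,0,0, 0,0,3,0,0,0, 0,0,7,0,0,0, 0,0,11,0,0,0, 0,0,15,0,0,0]' -1
python3 - <<'E'
from h import *
print(robot.get_obs()["q"])
E
```

```text
t: 7.45
tool_pos: [0.6308, -0.2776, 0.2098]
tcp_rot: [[0.109, -0.994, -0.0], [-0.994, -0.109, 0.0], [-0.0, 0.0, -1.0]]
ft_force: [0.2, -0.4, -0.2]
opening: 0.0853
grip_force: 0.0
[-5.28846090e-01  3.86177202e-01  1.36295320e+00  1.79641000e-05
  1.39268420e+00  2.50308956e+00]
```

```bash
python3 -m pendant '[0,4.3,1,0,0,0.146, -0.1,8.6,2,0,0,0.292, -0.2,13,3,0,0,0.438, -0.3,17.3,3,0,0,0.584, -0.4,21.6,3,0,0,0.73, -0.5,26,3,0,0,0.876, -0.6,30.3,3,0,0,1.02, -0.6,34.6,3,0,0,1.17, -0.6,39,3,0,0,1.315, -0.6,43.2,3,0,0,1.46]' -1
python3 - <<'E'
from h import *
np.set_printoptions(precision=4,suppress=True)
I,D=eyes.camera("top"); cv2.imwrite("pics/top2.png",I)  # lets 0.05 s pass
I,D=eyes.camera("top")
cl=cal("wrist"); I2,D2=eyes.camera("wrist"); cv2.imwrite("pics/w2.png",I2)
P=cloud(cal("top"),D); q=P[(P[...,2]>.075)&(P[...,2]<.095)&(abs(P[...,0]-.631)<.04)&(abs(P[...,1]+.278)<.04)]; print("bar",len(q),cv2.minAreaRect(q[:,:2].astype(np.float32)*1000))
P=cloud(cl,D2)
for zl,zh in((.145,.165),(.1,.112)):
    q=P[(P[...,2]>zl)&(P[...,2]<zh)&(abs(P[...,0]-.625)<.06)&(abs(P[...,1]-.154)<.04)]; print(len(q),np.median(q,0),cv2.minAreaRect(q[:,:2].astype(np.float32)*1000))
o=robot.get_obs(); print(o["t"],o["tool_pos"],o["tcp_rot"],o["q"])
a=I[150:250,320:420]; a=cv2.resize(a,(420,420),interpolation=2); cv2.imwrite("pics/v2.png",np.hstack([cv2.resize(I2,(0,0),fx=.66,fy=1.0)[:420],a]))
E
```

```text
t: 8.45
tool_pos: [0.6247, 0.1562, 0.2385]
tcp_rot: [[1.0, 0.005, 0.0], [0.005, -1.0, 0.0], [0.0, -0.0, -1.0]]
ft_force: [-0.1, -0.1, 0.2]
opening: 0.0854
grip_force: 0.0
bar 94 ((631.0241088867188, -277.4897766113281), (11.979681015014648, 43.24601364135742), 6.655994892120361)
1891 [0.6281 0.155  0.1557] ((625.5581665039062, 154.95310974121094), (30.861024856567383, 29.985273361206055), 2.0673763751983643)
1028 [0.64   0.1567 0.106 ] ((629.84765625, 155.49221801757812), (41.01035690307617, 48.67926025390625), 3.582284927368164)
8.6 [0.6245 0.157  0.2383] [[ 1.      0.0029 -0.    ]
 [ 0.0029 -1.      0.0003]
 [-0.     -0.0003 -1.    ]] [0.1238 0.2608 1.4655 0.0003 1.4153 1.6917]
```

View pics/v2.png

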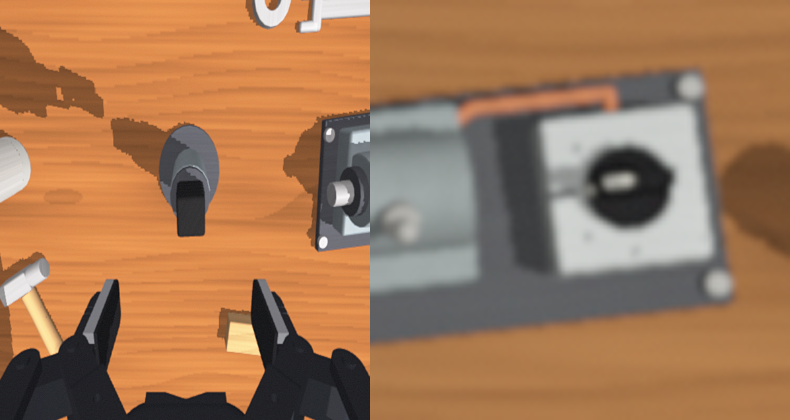

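```bash
python3 -m pendant '[0.1,0,-2,0,0,0.035, 0.1,0,-4.5,0,0,0.035, 0.1,0,-7,0,0,0.035, 0.1,0,-9,0,0,0.035, 0.1,0,-11,0,0,0.035, 0.1,0,-12.2,0,0,0.035, 0.1,0,-12.8,0,0,0.035, 0.1,0,-12.8,0,0,0.035, 0.1,0,-12.8,0,0,0.035, 0.1,0,-12.8,0,0,0.035]' -1
```

```text
t: 9.6
tool_pos: [0.6269, 0.1543, 0.1117]
tcp_rot: [[0.999, 0.034, 0.002], [0.034, -0.999, 0.0], [0.002, -0.0, -1.0]]
ft_force: [1.0, 0.2, 0.0]
opening: 0.0853
grip_force: 0.0
```

```bash
python3 -m pendant '[0,0,0,0,0,0, 0,0,0,0,0,0, 0,0,0,0,0,0, 0,0,0,0,0,0, 0,0,0,0,0,0, 0,0,0,0,0,0, 0,0,0,0,0,0, 0,0,0,0,0,0, 0,0,1,0,0,0, 0,0,2,0,0,0]' 1 90
```

```text
t: 10.6
tool_pos: [0.6249, 0.154, 0.1295]
tcp_rot: [[0.999, 0.034, -0.003], [0.034, -0.999, -0.001], [-0.003, 0.0, -1.0]]
ft_force: [0.2, -0.5, -4.1]
opening: 0.029
grip_force: 88.9
```

```bash
python3 -m pendant '[0,0,2,0,0,0, 0,0,4,0,0,0, 0,0,6,0,0,0, 0,0,8,0,0,0, 0,0,10,0,0,0, 0,0,12,0,0,0, 0,0,14,0,0,0, 0,0,15,0,0,0, 0,0,15,0,0,0, 0,0,15,0,0,0]' 1 90
python3 - <<'E'
from h import *
np.set_printoptions(precision=4,suppress=True)
o=robot.get_obs();cl=cal("wrist"); I2,D2=eyes.camera("wrist"); cv2.imwrite("pics/w3.png",I2); np.save("w3.npy",D2); np.savez("w3c.npz",R=o["tcp_rot"],p=o["tool_pos"])
P=(cloud(cl,D2)-o["tool_pos"])@o["tcp_rot"]
q=P[(abs(P[...,0])<.06)&(abs(P[...,1])<.04)&(P[...,2]>-.03)&(P[...,2]<.15)]
print(len(q),o["tool_pos"],o["ft_force"])
for z in np.arange(-.04,.12,.01):
    w=q[abs(q[:,2]-z)<.005]
    if len(w)>20: print(round(z,3),len(w),np.percentile(w[:,0],[2,50,98]),np.percentile(w[:,1],[2,50,98]))
E
```

```text
t: 11.6
tool_pos: [0.6256, 0.1542, 0.2795]
tcp_rot: [[0.999, 0.034, -0.001], [0.034, -0.999, -0.0], [-0.001, 0.0, -1.0]]
ft_force: [-0.1, 0.0, -3.6]
opening: 0.029
grip_force: 89.0
7738 [0.6256 0.1542 0.2795] [-0.1473  0.0296 -3.6299]
-0.03 1012 [0.006  0.0139 0.015 ] [-0.0274  0.0004  0.0269]
-0.02 1674 [0.006  0.0138 0.015 ] [-0.0272 -0.0004  0.0269]
-0.01 1261 [0.0061 0.014  0.0149] [-0.0267  0.      0.0264]
0.0 1799 [0.0056 0.0146 0.0231] [-0.0222 -0.0008  0.0207]
0.01 965 [0.0063 0.0185 0.0243] [-0.0219  0.0005  0.0221]
0.03 79 [0.0148 0.0165 0.0173] [-0.0088  0.0001  0.0079]
0.04 291 [0.0099 0.0159 0.0174] [-0.0141 -0.0005  0.0133]
0.05 290 [0.0061 0.0152 0.0174] [-0.0164 -0.0005  0.0154]
0.06 96 [0.0055 0.0149 0.0172] [-0.0164  0.001   0.0162]
0.08 119 [0.0069 0.011  0.0123] [-0.0101 -0.0005  0.0097]
0.09 137 [0.0038 0.011  0.0133] [-0.0119 -0.0005  0.0108]
```

View pics/w3.png

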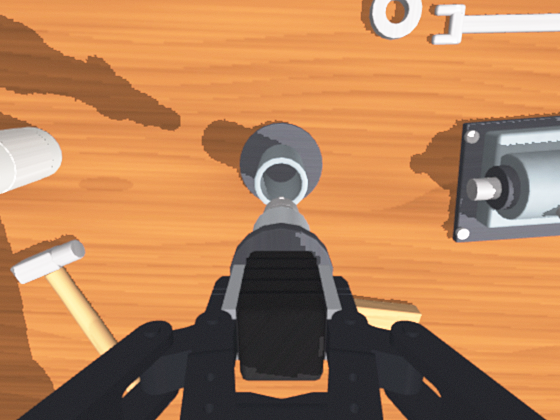

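```bash
python3 -m pendant '[-1,-3,1,0.006,-0.052,0, -2,-6.5,1,0.0115,-0.104,0, -3,-10,1,0.017,-0.156,0, -4,-13.5,1,0.023,-0.208,0, -5,-17,1,0.029,-0.26,0, -6,-20.5,0.5,0.0345,-0.312,0, -7,-24,-0.5,0.04,-0.364,0, -8,-27,-2,0.046,-0.416,0, -9,-29,-4,0.052,-0.468,0, -9.4,-29.8,-5.7,0.0575,-0.52,0]' 1 90
python3 -m pendant '[0,0,0,0,0,0, 0,0,0,0,0,0, 0,0,0,0,0,0, 0,0,0,0,0,0, 0,0,0,0,0,0, 0,0,0,0,0,0, 0,0,0,0,0,0, 0,0,0,0,0,0, 0,0,0,0,0,0, 0,0,0,0,0,0]'
cat > meas.py <<'E'
from h import *
import sys
np.set_printoptions(precision=4,suppress=True)
o=robot.get_obs();cl=cal("wrist"); I2,D2=eyes.camera("wrist"); n=sys.argv[1]; cv2.imwrite(f"pics/{n}.png",I2); np.save(n+".npy",D2)
np.savez(n+"c.npz",K=cl[0],R=cl[1],o=cl[2],tr=o["tcp_rot"],tp=o["tool_pos"])
print(o["t"],o["tool_pos"],o["tcp_rot"][:,2],o["q"],o["ft_force"])
r=eyes.tip_of("wrist","nipple")[:2]; print(r)
W=cloud(cl,D2); P=(W-o["tool_pos"])@o["tcp_rot"]
q=P[(abs(P[...,0])<.04)&(abs(P[...,1])<.04)]
for z in np.arange(-.005,.15,.005):
    w=q[abs(q[:,2]-z)<.0025]
    if len(w)>8: print(round(z,3),len(w),np.percentile(w[:,0],[2,50,98]),np.percentile(w[:,1],[2,50,98]))
E
python3 meas.py w4
```

```text
t: 12.65
tool_pos: [0.53, -0.1452, 0.2207]
tcp_rot: [[0.867, 0.042, 0.496], [0.017, -0.998, 0.054], [0.497, -0.039, -0.867]]
ft_force: [0.9, 0.6, -3.7]
opening: 0.0291
grip_force: 90.1
t: 13.65
tool_pos: [0.532, -0.1437, 0.2233]
tcp_rot: [[0.867, 0.044, 0.497], [0.019, -0.998, 0.055], [0.498, -0.038, -0.866]]
ft_force: [0.2, -0.0, -2.6]
opening: 0.0292
grip_force: 90.1
13.65 [ 0.532  -0.1437  0.2233] [ 0.4966  0.0549 -0.8663] [-0.6142 -0.3041  2.1346  0.4201  0.947   0.7381] [ 0.2488 -0.0313 -2.6027]
[{'point': [279.7, 199.9], 'score': 0.58}]
-0.005 431 [0.0064 0.0143 0.015 ] [-0.0208 -0.0004  0.0209]
0.0 235 [0.0133 0.0142 0.0148] [-0.0137  0.      0.0135]
0.005 2070 [0.0056 0.0163 0.0238] [-0.0225 -0.0004  0.0217]
0.01 255 [0.0121 0.0222 0.0244] [-0.021  -0.0004  0.0205]
0.03 30 [0.0155 0.0165 0.0175] [-0.0076  0.0001  0.0062]
0.035 122 [0.0121 0.0161 0.0173] [-0.0126 -0.0005  0.0108]
0.04 157 [0.0102 0.0158 0.0173] [-0.0138 -0.0005  0.0134]
0.045 139 [0.0074 0.0154 0.0172] [-0.0155 -0.0005  0.0151]
0.05 147 [0.0058 0.0154 0.0172] [-0.0164 -0.0005  0.0156]
0.055 136 [0.0058 0.0152 0.0173] [-0.0163  0.0001  0.0158]
0.06 24 [0.0054 0.0148 0.0171] [-0.0163 -0.0026  0.0153]
0.075 29 [0.0103 0.0115 0.0122] [-0.0068 -0.0005  0.0057]
0.08 61 [0.0066 0.011  0.0123] [-0.0098 -0.0005  0.0095]
0.085 66 [0.0057 0.011  0.0122] [-0.0108 -0.0005  0.0103]
0.09 81 [0.0038 0.011  0.0133] [-0.0118 -0.0005  0.0107]
0.095 33 [0.0026 0.01   0.0123] [-0.0118 -0.0013  0.0111]
0.13 56 [0.0009 0.0032 0.0051] [-0.0055  0.0002  0.0051]
0.135 19 [0.0013 0.0041 0.0055] [-0.0061 -0.0006  0.0057]
0.145 232 [-0.0049  0.0032  0.0087] [-0.0101 -0.0002  0.0097]
```

View pics/w4.png

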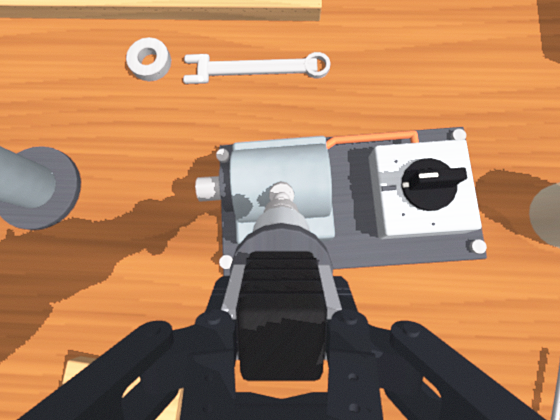

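Run:
```python
from h import *
from scipy.optimize import least_squares
np.set_printoptions(precision=4,suppress=True)
z=np.load("w4c.npz"); D=np.load("w4.npy"); P=(cloud((z["K"],z["R"],z["o"]),D)-z["tp"])@z["tr"]
m=(abs(P[...,0])<.02)&(abs(P[...,1])<.02)
q=P[m&(P[...,2]>.118)&(P[...,2]<.137)]
r=least_squares(lambda p:np.linalg.norm(q-p,axis=1)-.007,[0,0,.135],loss="soft_l1",f_scale=.0005); print("ball",len(q),q.min(0),q.max(0),r.x,np.abs(r.fun).mean())
b=P[m&(P[...,2]>.141)&(P[...,2]<.15)]; print("boss",np.median(b,0),b.min(0),b.max(0)); 
A=np.c_[b[:,:2],np.ones(len(b))]; print(np.linalg.lstsq(A,b[:,2],rcond=None)[0])
n=P[m&(P[...,2]>.07)&(P[...,2]<.1)]
r=least_squares(lambda p:np.hypot(n[:,0]-p[0],n[:,1]-p[1])-.013,[0,0],loss="soft_l1",f_scale=.0005); print("nose",r.x,n[:,2].max())
for lo,hi,R in((.028,.063,.018),):
  n=P[m&(P[...,2]>lo)&(P[...,2]<hi)]
  print("barrel",least_squares(lambda p:np.hypot(n[:,0]-p[0],n[:,1]-p[1])-R,[0,0],loss="soft_l1",f_scale=.0005).x)
```

```text
ball 75 [ 0.0005 -0.0064  0.1279] [0.0055 0.006  0.1358] [-0.0017 -0.0003  0.134 ] 0.00030529468874323297
boss [0.0035 0.0002 0.1461] [-0.0063 -0.011   0.1442] [0.0091 0.0107 0.1498]
[0.0343 0.0124 0.1461]
nose [-0.0011 -0.0004] 0.09677474906660025
barrel [-0.001  -0.0003]
```

```bash
python3 -m pendant '[0.2,0.03,-0.4,0,0,0, 0.5,0.06,-0.9,0,0,0, 0.75,0.08,-1.33,0,0,0, 0.95,0.11,-1.72,0,0,0, 1.2,0.14,-2.17,0,0,0, 1.46,0.165,-2.6,0,0,0, 1.7,0.19,-3.05,0,0,0, 1.95,0.22,-3.5,0,0,0, 1.95,0.22,-3.5,0,0,0, 1.95,0.22,-3.5,0,0,0]'
python3 meas.py w5 | tail -8
```

```text
t: 14.75
tool_pos: [0.5515, -0.1415, 0.1881]
tcp_rot: [[0.867, 0.044, 0.496], [0.019, -0.998, 0.055], [0.498, -0.038, -0.866]]
ft_force: [-1.8, -1.1, -2.5]
opening: 0.0287
grip_force: 90.2
0.11 59 [-0.0044  0.0082  0.0099] [-0.0255  0.0002  0.0248]
0.115 2897 [-0.0164  0.0034  0.0163] [-0.0387  0.0055  0.0389]
0.12 1426 [-0.0245  0.0175  0.0241] [-0.0386  0.001   0.0387]
0.125 852 [-0.029   0.0243  0.0291] [-0.0385  0.0002  0.0385]
0.13 578 [-0.033   0.0284  0.0323] [-0.0386  0.001   0.0384]
0.135 434 [0.0278 0.0316 0.0353] [-0.0383  0.0006  0.0381]
0.14 248 [0.0305 0.0335 0.0367] [-0.0379  0.0014  0.0386]
0.145 260 [-0.0395  0.0339  0.0376] [-0.0376  0.0113  0.0395]
```

```bash
python3 -m pendant '[0.05,0.005,-0.087,0,0,0, 0.1,0.01,-0.173,0,0,0, 0.15,0.016,-0.26,0,0,0, 0.2,0.022,-0.346,0,0,0, 0.25,0.027,-0.433,0,0,0, 0.3,0.033,-0.52,0,0,0, 0.35,0.038,-0.606,0,0,0, 0.4,0.044,-0.693,0,0,0, 0.4,0.044,-0.693,0,0,0, 0.4,0.044,-0.693,0,0,0]'
python3 - <<'E'
from h import *
z=np.load("w4c.npz"); o=robot.get_obs(); t=z["tr"]; print((o["tool_pos"]-z["tp"])@t, o["ft_force"]@t, o["moment"]@t)
E
```

```text
t: 15.85
tool_pos: [0.5553, -0.1412, 0.1823]
tcp_rot: [[0.867, 0.045, 0.496], [0.02, -0.998, 0.055], [0.498, -0.038, -0.866]]
ft_force: [-10.2, -0.1, 5.2]
opening: 0.0293
grip_force: 91.7
[-9.52739194e-05  6.76722578e-05  4.72083599e-02] [-6.30882471 -0.54189408 -9.5774088 ] [ 0.14044748 -1.62911208 -0.00378348]
```

```bash
python3 -m pendant '[-0.02,0,-0.01,0,0,0, -0.043,0,-0.025,0,0,0, -0.043,0,-0.025,0,0,0, -0.043,0,-0.025,0,0,0, -0.02,0.003,-0.07,0,0,0, 0.007,0.006,-0.11,0,0,0, 0.03,0.008,-0.155,0,0,0, 0.057,0.011,-0.2,0,0,0, 0.057,0.011,-0.2,0,0,0, 0.057,0.011,-0.2,0,0,0]'
python3 meas.py w6|sed -n '3,40p'
python3 - <<'E'
from h import *
z=np.load("w4c.npz"); o=robot.get_obs(); t=z["tr"]; print((o["tool_pos"]-z["tp"])@t, o["ft_force"]@t, o["moment"]@t)
I=cv2.imread("pics/w6.png")[120:300,180:400]; cv2.imwrite("pics/w6c.png",cv2.resize(I,None,fx=3.3,fy=3.3,interpolation=2))
E
```

```text
t: 16.85
tool_pos: [0.5561, -0.1411, 0.1807]
tcp_rot: [[0.867, 0.045, 0.497], [0.02, -0.998, 0.055], [0.498, -0.037, -0.866]]
ft_force: [-10.8, 0.2, 5.9]
opening: 0.029
grip_force: 91.8
-0.005 433 [0.0064 0.0142 0.0148] [-0.021  -0.0004  0.0205]
0.0 226 [0.0131 0.0141 0.0148] [-0.014  -0.0004  0.0136]
0.005 2060 [0.0053 0.0162 0.0237] [-0.0224 -0.0004  0.0217]
0.01 262 [0.0103 0.0219 0.0242] [-0.0218  0.      0.0204]
0.03 29 [0.0156 0.0164 0.0173] [-0.0071 -0.001   0.0058]
0.035 115 [0.0122 0.0159 0.0173] [-0.0115 -0.0005  0.0104]
0.04 148 [0.0098 0.0152 0.0169] [-0.014  -0.0002  0.0132]
0.045 142 [0.0071 0.0151 0.0169] [-0.0151  0.0001  0.0148]
0.05 148 [0.0057 0.0149 0.017 ] [-0.0166 -0.0008  0.0155]
0.055 128 [0.0053 0.0151 0.0169] [-0.0167  0.0001  0.016 ]
0.06 27 [0.0069 0.0148 0.0166] [-0.0152 -0.0029  0.0145]
0.075 26 [0.0099 0.011  0.012 ] [-0.0068 -0.0009  0.0051]
0.08 65 [0.0064 0.0105 0.0118] [-0.0098 -0.0005  0.0101]
0.085 67 [0.0052 0.0102 0.0118] [-0.0109  0.0008  0.0103]
0.09 76 [0.0026 0.0105 0.0129] [-0.0122 -0.0005  0.0103]
0.095 13 [0.0062 0.0101 0.0108] [-0.0096 -0.0048  0.0091]
0.105 2379 [-0.0149  0.002   0.0134] [-0.0389  0.0046  0.0389]
0.11 1836 [-0.0226  0.0147  0.0221] [-0.0386  0.0017  0.0388]
0.115 971 [-0.0278  0.0226  0.0274] [-0.0388  0.0017  0.0385]
0.12 694 [-0.0319  0.0272  0.0316] [-0.0388  0.0013  0.0386]
0.125 460 [0.0268 0.0305 0.0344] [-0.0384 -0.0006  0.0382]
0.13 313 [0.0295 0.0327 0.0357] [-0.0385  0.0002  0.038 ]
0.135 260 [-0.0394  0.0336  0.0369] [-0.0375  0.0074  0.0393]
0.14 105 [-0.0383  0.0342  0.0373] [-0.0377  0.0035  0.0389]
0.145 37 [0.0312 0.0339 0.0365] [-0.0366 -0.0023  0.0309]
[-2.06704111e-04  9.18762110e-05  4.89791931e-02] [ -5.84007895  -1.26826967 -10.6740899 ] [ 0.25881982 -1.65903508 -0.0477724 ]
```

View pics/w6c.png

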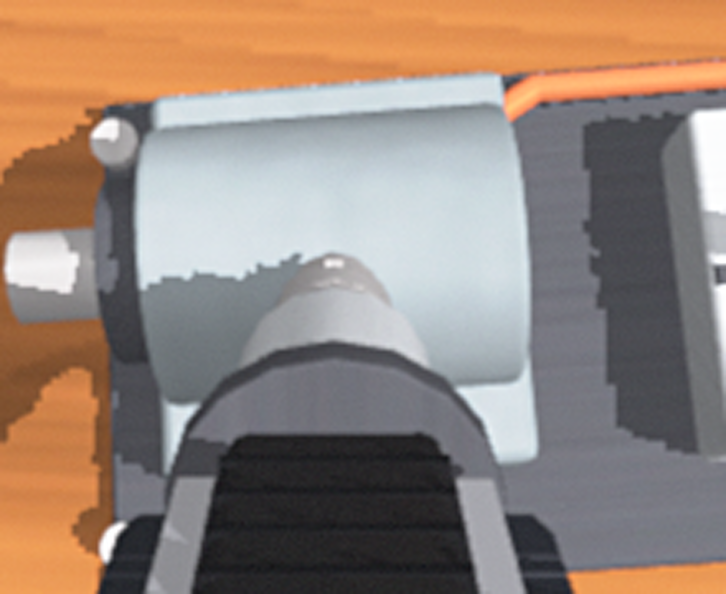

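```bash
python3 -m pendant '[0.05,0.005,-0.087,0,0,0, 0.1,0.01,-0.173,0,0,0, 0.15,0.016,-0.26,0,0,0, 0.2,0.022,-0.346,0,0,0, 0.25,0.027,-0.433,0,0,0, 0.3,0.033,-0.52,0,0,0, 0.35,0.038,-0.606,0,0,0, 0.35,0.038,-0.606,0,0,0, 0.35,0.038,-0.606,0,0,0, 0.35,0.038,-0.606,0,0,0]'
python3 meas.py w7|sed -n '3,24p'
python3 - <<'E'
from h import *
z=np.load("w4c.npz"); o=robot.get_obs(); t=z["tr"]; print((o["tool_pos"]-z["tp"])@t, o["ft_force"]@t, o["moment"]@t)
E
```

```text
t: 17.95
tool_pos: [0.5596, -0.1407, 0.1748]
tcp_rot: [[0.867, 0.045, 0.497], [0.021, -0.998, 0.055], [0.498, -0.037, -0.866]]
ft_force: [-13.0, 0.9, 8.8]
opening: 0.0292
grip_force: 92.2
-0.005 417 [0.0075 0.0142 0.0148] [-0.0205  0.0005  0.0207]
0.0 237 [0.0132 0.0141 0.0148] [-0.0139  0.      0.0138]
0.005 2048 [0.0051 0.0161 0.0236] [-0.0225 -0.0004  0.0216]
0.01 266 [0.0097 0.022  0.0242] [-0.0219 -0.0004  0.021 ]
0.03 29 [0.0154 0.0164 0.0171] [-0.0077  0.0001  0.0073]
0.035 114 [0.0118 0.0158 0.017 ] [-0.0119 -0.0007  0.0115]
0.04 141 [0.0095 0.0155 0.017 ] [-0.014   0.0001  0.0132]
0.045 150 [0.0072 0.0153 0.0168] [-0.0155 -0.0005  0.0144]
0.05 143 [0.0055 0.0148 0.0169] [-0.0166 -0.0005  0.0155]
0.055 132 [0.0052 0.0148 0.0169] [-0.0162 -0.0002  0.0155]
0.06 26 [0.0057 0.0145 0.0165] [-0.0156 -0.002   0.0158]
0.075 29 [0.0095 0.0109 0.012 ] [-0.0068 -0.0005  0.0064]
0.08 63 [0.0067 0.0105 0.0119] [-0.01   -0.0005  0.0095]
0.085 62 [0.0058 0.0103 0.0127] [-0.0109 -0.0005  0.0098]
0.095 92 [-0.0076  0.0013  0.0092] [-0.0386  0.0027  0.0386]
0.1 3209 [-0.0177  0.0043  0.0165] [-0.0388  0.0038  0.0388]
0.105 1447 [-0.0253  0.0182  0.0242] [-0.0387  0.0016  0.0387]
0.11 915 [-0.0289  0.0246  0.0296] [-0.0386  0.0002  0.0387]
0.115 556 [-0.0296  0.0286  0.0325] [-0.0385  0.0024  0.0384]
0.12 473 [0.0278 0.0314 0.0349] [-0.0379 -0.0006  0.0379]
0.125 267 [0.0298 0.0331 0.0362] [-0.0383  0.0002  0.0383]
0.13 259 [-0.0391  0.0336  0.037 ] [-0.0385  0.0049  0.0393]
[-1.61853261e-04  8.31073308e-05  5.58162988e-02] [ -6.41643216  -0.8158342  -13.67267895] [ 3.65390684e-01 -1.84756411e+00  5.61271127e-04]
```

```bash
python3 -m pendant '[0.025,0.003,-0.043,0,0,0, 0.05,0.005,-0.087,0,0,0, 0.05,0.005,-0.087,0,0,0, 0.05,0.005,-0.087,0,0,0, 0.05,0.005,-0.087,0,0,0, 0.05,0.005,-0.087,0,0,0, 0.05,0.005,-0.087,0,0,0, 0.05,0.005,-0.087,0,0,0, 0.05,0.005,-0.087,0,0,0, 0.05,0.005,-0.087,0,0,0]'
python3 meas.py w8|sed -n '10,18p'
python3 - <<'E'
from h import *
z=np.load("w4c.npz"); o=robot.get_obs(); t=z["tr"]; print((o["tool_pos"]-z["tp"])@t, o["ft_force"]@t)
I,D=eyes.camera("top"); P=cloud(cal("top"),D); q=P[(P[...,2]>.075)&(P[...,2]<.095)&(abs(P[...,0]-.631)<.04)&(abs(P[...,1]+.278)<.04)]; print("bar",len(q),cv2.minAreaRect(q[:,:2].astype(np.float32)*1000) if len(q) else "")
def tops(n):
    z=np.load(n+"c.npz"); P=(cloud((z["K"],z["R"],z["o"]),np.load(n+".npy"))-z["tp"])@z["tr"]
    m=(abs(P[...,0])<.02)&(abs(P[...,1])<.003); a=P[m&(P[...,0]>.009)&(P[...,2]>.02)&(P[...,2]<.092)]; zz=np.sort(a[:,2]); 
    return zz[zz<.066].max(), zz[zz>.066].min(), zz.max()
for n in("w4","w6","w7","w8"): print(n,tops(n))
E
```

```text
t: 19.05
tool_pos: [0.56, -0.1407, 0.174]
tcp_rot: [[0.867, 0.045, 0.497], [0.02, -0.998, 0.055], [0.498, -0.037, -0.866]]
ft_force: [-12.7, 0.7, 8.4]
opening: 0.0291
grip_force: 92.3
0.045 150 [0.0073 0.0151 0.0169] [-0.0154 -0.0002  0.0147]
0.05 135 [0.0055 0.015  0.0171] [-0.0165 -0.0011  0.0151]
0.055 139 [0.0054 0.0149 0.0168] [-0.0162 -0.0005  0.0158]
0.06 23 [0.0062 0.0149 0.0163] [-0.0154  0.0019  0.0147]
0.075 27 [0.0095 0.011  0.0119] [-0.0068 -0.0005  0.0061]
0.08 74 [0.0067 0.0106 0.0127] [-0.01   -0.0005  0.0093]
0.085 37 [0.0054 0.0101 0.0117] [-0.011   0.0008  0.01  ]
0.095 607 [-0.0099  0.0003  0.0089] [-0.0389 -0.0006  0.0389]
0.1 3047 [-0.0186  0.007   0.018 ] [-0.0388  0.0038  0.0386]
[-1.86916020e-04  7.76879917e-05  5.67936068e-02] [ -6.90737057  -1.31515517 -14.3973338 ]
bar 94 ((631.4356689453125, -277.85418701171875), (12.294811248779297, 43.92546463012695), 6.27342414855957)
w4 (np.float64(0.05844926483853299), np.float64(0.07337949043348133), np.float64(0.09192083378609793))
w6 (np.float64(0.058676752129305516), np.float64(0.07328937324886507), np.float64(0.0919701920399646))
w7 (np.float64(0.05849121377683008), np.float64(0.07339663403415464), np.float64(0.0858015174415382))
w8 (np.float64(0.05875912840826991), np.float64(0.07300269978637927), np.float64(0.08543444674319067))
```

```bash
python3 -c "
from station import robot
print(robot.job_done())"
```

```text
the job is handed in; nothing more can be done
None
```

The job is handed in at about 19 s. The selector is at the index rib to within about 0.01 rad, the nose is on the nipple and pressed in roughly 10 mm (estimated from position and push force), and the gun is held at about 92 N grip; no verdict came back.

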